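# Turn over the plates, take out the marked one

## Task

Turn over each of the three metal plates in the long double-sloped rack, from the slope on the robot's left onto the slope on its right, so that each stands on its foot again with its hidden underside now showing. One of them has a black X on its underside: that one must end up on the small single rest to the right of the rack, leaning there in the same way about mid-width with the X showing, while the other two stay turned over on the rack's right slope. Leave the other things on the bench alone.

Things in the scene. Friction and masses are not known exactly. Their poses are not given: they have to be found in the camera images.
- plate_a_mid (a point): centre (half-way up, mid thickness) of one of three look-alike bright metal plates, 95 x 54 x 10 mm, 350 g, each with two small dark holes near the top. Own +x runs along the 95 mm length to the top end, y across the width, +z out of the face that shows at the start (the underside is -z). One plate, any of the three, has a black X, lines 50 x 8 mm, on its underside, centred at own x = -24 mm.
- plate_b_mid (a point): another plate, same words as plate_a_mid
- plate_c_mid (a point): another plate, same words as plate_a_mid
- rack: fixed dark steel rack, base 110 (x) x 280 (y) mm; origin at the centre of its underside, z up, x pointing roughly to the robot's left. Two slopes along y, 30 deg from vertical, form a V: the left one leans to +x, the right one to -x. Each is 270 long, 6 thick, reaches 46 mm up from its toe (16 mm ledge square to the slope, carrying the plate's foot). The toes meet in a ridge 24 mm high at x = 0.
- rack_left (a point): middle of the left slope: where a plate's centre lies when seated there (rack x = +33.9, y = 0, z = 60 mm). Axes as the rack's. All plates start on this slope, top end up, underside against it, at y about -85, 0, +85 mm in any order: own +x along rack (0.5, 0, 0.866), own +z along (-0.866, 0, 0.5). The upper 49 mm of a plate stands free above the slope's edge.
- rack_right (a point): middle of the right slope: where a plate's centre lies when seated there (rack x = -33.9, y = 0, z = 60 mm). Axes as the rack's. A turned-over plate seated on it, at any y along it, has own +x along rack (-0.5, 0, 0.866) and own +z along (-0.866, 0, -0.5).
- rest: fixed small dark steel rest beside the rack, base 110 (x) x 90 (y) mm; origin at the centre of its underside, z up, x roughly to the robot's left. It has one slope, 80 mm wide, shaped as the rack's right slope (30 deg from vertical, leaning to its -x, 46 mm up from the same kind of toe).
- rest_seat (a point): where a plate's centre lies when seated on the rest at mid-width (x = -9.4, y = 0, z = 60 mm from the rest's origin). Axes as the rest's. A turned-over plate seated here has own +x along (-0.5, 0, 0.866) and own +z along (-0.866, 0, -0.5).
- bearing: bystander: loose steel bearing ring lying flat, 52 mm across, 16 high; origin at its underside
- bush: bystander: loose brass bush standing on end, 24 mm across, 18 high; origin at its underside
- screwdriver: bystander: loose screwdriver lying on the bench, about 200 mm long
- wrench: bystander: loose wrench lying on the bench, about 180 mm long
- oiler: bystander: closed oil bottle standing, 48 mm across, 110 high; origin at its underside
- vblock: bystander: loose dark steel V-block, 50 x 60 x 38 mm; origin at its underside
There are look-alikes about, which are no part of the job. Leave any blue or purple look-alike of the part that bears plate_c_mid alone.

How it is judged:
By the outcome, as a careful person would: the job done as asked, in the order asked, and still so for the second after the job is handed in, with the robot touching nothing.
It also fails if it takes over 72 s, if anything falls off the work surface, if the arm or the gripper's body presses on something with over 40 N, if the wrist force passes 120 N, or if a joint passes its speed limit or range.

## Robot

A 6-joint arm with a two-finger parallel gripper is mounted at the origin on the work surface. World frame = base frame: x ahead of the robot, y to its left, z up, the work surface at z = 0. Lengths are in mm, angles in degrees, forces in N, time in s.
With the tool pointing down it reaches from about 300 to 875 mm from the base axis. Payload 6.4 kg.
Tool frame: the origin (TCP) lies at the centre of the arm's flange, where the gripper is bolted on; the fingertips stand 173 mm ahead of it and the grasp point (between the pads) lies bot.tcp_to_grasp ahead of it (bot.tcp_to_grasp is the distance from the TCP to the grasp point, in mm); z points along the fingers, y is the line along which they close (so a half turn about z gives the same grasp; the last joint's range is limited). The gripper opens to 85 mm and grips with 20 to 120 N. Pads are 22 mm wide; open, the fingers measure 114 mm over their backs; the gripper's body (76 mm by 85 mm) begins 54 mm behind the grasp point. The pads swing forward as they close: fully open they stand 13 mm farther back than shut.
Start: joints at [-76.794, 10.359, 92.074, -0, 77.567, -11.82], TCP at [243.267, -521.022, 404.688] pointing down, gripper open.
Joint ranges: [-171.53, 171.53], [-51.25, 118.39], [17.06, 147.69], [-65.23, 245.23], [0, 150.52], [-178.68, 178.68]. Speed limits (degrees/s): [147.25, 147.25, 172.46, 180, 180, 180].

## Interface

Orientations are given as a 3x3 rotation matrix whose columns are the frame's x, y, z axes.
In Python, from bench import bot gives the robot as it stands.
- The arm moves only by the tool arm_command, never from a script. Its arguments are lists of equal length, an entry for each row: "delta_pos": the shift along the tool's x, y, z each as a share of 0.05 m, from -1 to 1, a list of three; "twist": the turn about the tool's z as a share of pi rad, from -1 to 1; "fingers": the gripper command: -1 is shut, 1 is fully open, values between are in proportion. A call has 1 to 12 rows; each row shifts and turns the commanded pose from where the row before left it, along the tool's axes as they then stand; what a row does not reach is not made up. A row lasts 1/12 s, in which the tool goes at most 41.7 mm and 7.16 degrees, less where a joint would pass 70% of its speed; a pose out of reach is approached as far as the arm can. A call with a number of a shift or a turn outside -1 to 1 is refused whole. A call with a gripper value outside its range is refused whole. The fingers move at their own pace and stop on an object; "newtons" is the grip in N (left out, the last holds). Time passes only in rows, so rows that do not move let the fingers close. It gives the time, the measured TCP pose, the force, the opening and the grip force at its end, in the units of the state.
- bot.sense(): the state, without advancing time (a new reading comes with each control period).
- bot.camera(name): name is "side" or "top"; returns (picture, depth): 400x640x3 uint8, red, green, blue; 400x640 float32, mm along the optical axis (not along the pixel's ray), 0 where there is no reading.
- bot.camera_params(name): a dict with "intrinsics" (3x3 intrinsics, pixels), "R" (3x3) and "t" (3): a world point X has camera coordinates R X + t. Camera axes: x right, y down, z forward; pixel columns grow to the right and rows downward; lengths in mm; the calibration is good to about 2 mm. A picture is of the moment at which its call begins. camera_params takes no time and is no camera call.
- bot.finish_job(): hands the job in; it is judged then, once.
Trained networks look in the newest picture that a camera, given by its name, has taken for a name from the list of things; names that differ only in an ending like _2 or _b are one class to them, and where a whole thing is asked for, a point or a joint stands for the part that bears it (a point fixed in the world has none). Each returns a list of dicts, best first, with "confidence" (0 to 1); they miss things now and then, are a little off and sometimes report something else, mostly with a low value. They report only what shows in the picture. A call takes as long as a camera call. They do not tell look-alikes from the thing itself.
- bot.look_for(camera, name): "rect" ([left, top, right, bottom] in pixels, round what is visible of it).
The state is a dict: "time_s": time; "qpos": joint angles; "dq": joint speeds; "joint_torque": joint torques, N m; "ee_pos": TCP position; "eef_rot": TCP orientation; "contact_force": force on the tool from outside, world axes, zero at the start; "ft_torque": the same for the moment, N m; "finger_gap": opening from 0.0 (shut) to 1.0 (fully open); "gripper_force": force on a finger pad.
Only numpy, scipy, OpenCV 4.12 (cv2) and the standard library are available. Lean on these libraries where they do the work, as an engineer would, in place of code of your own. Each camera call takes 0.05 s, during which the arm holds its last target. There are 200 camera calls.

## Working session

There is one attempt and no reset: what is moved stays moved. The work goes in short steps, Python scripts to look and compute and a tool call to move; the robot and the scene stay as the last step left them, time stands still between calls to the robot, and variables do not carry over. Pictures are saved under pics/ and viewed, at most 10 in all, crops included, and the job is handed in when it is done.

Besides the shell and the picture viewer there is one more tool, called after "Call:" in YAML: its name, and indented under it one key for each argument. arm_command: Moves the arm, as the interface text tells. Shift numbers are shares of 0.05 m and turn numbers shares of pi rad, none past 1 either way. Its arguments: {"type":"object","properties":{"delta_pos":{"type":"array"},"twist":{"type":"array"},"fingers":{"type":"array"},"newtons":{"type":"number"}},"required":["delta_pos","twist","fingers"]}

```bash
ls; mkdir -p pics
cat > h.py <<'E'
import numpy as np, cv2
from bench import bot
def cam(n):
    p,d=bot.camera(n); P=bot.camera_params(n)
    return p,d,np.array(P["intrinsics"]),np.array(P["R"]),np.array(P["t"])
def cloud(d,K,R,t):
    v,u=np.mgrid[0:d.shape[0],0:d.shape[1]]
    c=np.stack([(u-K[0,2])/K[0,0]*d,(v-K[1,2])/K[1,1]*d,d],-1)
    return (c-t)@R
E
python3 - <<'E'
from h import *
print(bot.tcp_to_grasp, bot.sense())
ims=[]
for n in ("side","top"):
    p,d,K,R,t=cam(n); np.savez(n+".npz",p=p,d=d,K=K,R=R,t=t)
    cv2.imwrite(f"pics/{n}0.png",p[:,:,::-1]); print(n,K,R,-R.T@t)
    for w in ("plate_a_mid","rack","rest"):
        print(w,[(np.round(x["rect"]).tolist(),round(x["confidence"],2)) for x in bot.look_for(n,w)])
E
```

```text
pics
154.70000000000002 {'time_s': 0.0, 'qpos': array([-7.67928462e+01,  1.04015948e+01,  9.21322903e+01,  6.62551759e-04,
        7.75662036e+01, -1.18181536e+01]), 'dq': array([-0.01534859,  0.05926332, -0.04157231, -0.05623998,  0.03662639,
        0.12982228]), 'joint_torque': array([-1.69838804e-03, -4.44872653e+01, -3.51340127e+01, -3.60417198e-04,
        9.06761969e-03, -2.23689568e-05]), 'ee_pos': array([ 243.21179061, -520.751196  ,  403.78146103]), 'eef_rot': array([[ 9.06122158e-01,  4.23015938e-01, -3.88119459e-04],
       [ 4.23015955e-01, -9.06120633e-01,  1.70325296e-03],
       [ 3.68820100e-04, -1.70753598e-03, -9.99998474e-01]]), 'contact_force': array([-0.1257416 , -0.22669554, -0.3479779 ]), 'ft_torque': array([ 0.03272591, -0.02884966,  0.01448918]), 'gripper_force': 0.0, 'finger_gap': 1.0013202530982903}
side [[511.14829432   0.         323.14639483]
 [  0.         511.14829432 196.07492509]
 [  0.           0.           1.        ]] [[-0.77984956 -0.62577595  0.01546378]
 [-0.43286655  0.52126926 -0.73546238]
 [ 0.45217387 -0.58024377 -0.67738908]] [-204.16481545  943.52790813 1158.74204442]
plate_a_mid [([255.0, 195.0, 270.0, 205.0], 0.51), ([258.0, 279.0, 315.0, 311.0], 0.27)]
rack [([249.0, 191.0, 337.0, 258.0], 0.89)]
rest [([346.0, 159.0, 384.0, 188.0], 0.97)]
top [[362.26364072   0.         318.02823902]
 [  0.         362.26364072 202.13292166]
 [  0.           0.           1.        ]] [[ 0.00462813 -0.99968972 -0.02447552]
 [-0.9957992  -0.0023691  -0.09153326]
 [ 0.09144688  0.02479633 -0.99550119]] [ 435.9592761   -11.97010703 1018.23181701]
plate_a_mid [([257.0, 144.0, 282.0, 170.0], 0.76), ([248.0, 211.0, 276.0, 232.0], 0.74)]
rack [([191.0, 216.0, 216.0, 281.0], 0.71), ([258.0, 142.0, 305.0, 244.0], 0.63)]
rest [([383.0, 182.0, 431.0, 224.0], 0.63)]
```

View pics/top0.png

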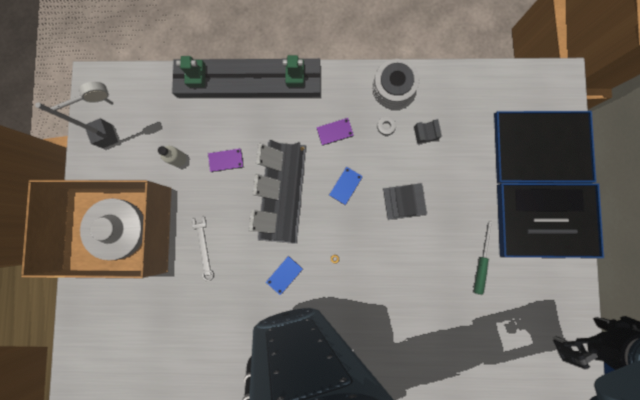

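View pics/side0.png

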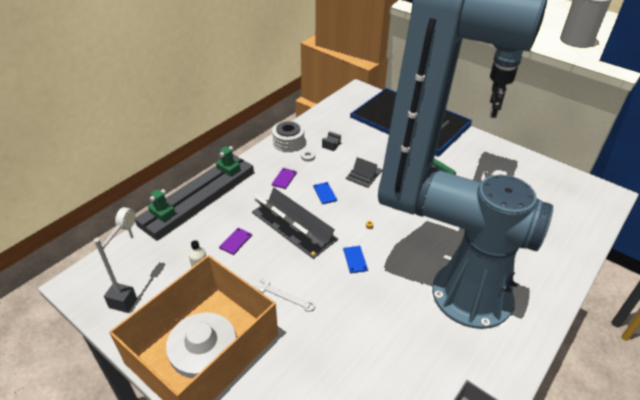

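Candidates: the three bright plates on the rack in the top picture, at (268,155), (267,187) and (263,220). The look-alikes are the purple ones at (335,131) and (225,160) and the blue ones at (346,186) and (284,275). I'm choosing the bright three. The rack is at (280,190) and the rest is at (405,201).

```bash
cat >> h.py <<'E'
from scipy.optimize import least_squares
def loc(P,q):
    c,s=np.cos(q[2]),np.sin(q[2]); d=P[:,:2]-q[:2]
    return np.c_[d[:,0]*c+d[:,1]*s,-d[:,0]*s+d[:,1]*c,P[:,2]]
def fit(P,q,rest=False):
    sh=24.5 if rest else 0
    L=140 if not rest else 45
    for k in range(6):
        l=loc(P,q); m=(abs(l[:,1])<L+8-k)&(abs(l[:,0])<75)&(l[:,2]>25)&(l[:,2]<115)
        Q=P[m]
        def dist(q):
            l=loc(Q,q); a=.866*(l[:,0]-sh)+.5*l[:,2]+4.36
            if rest: return a,a
            b=-.866*l[:,0]+.5*l[:,2]-5.64; return np.where(l[:,0]<0,a,b),a
        r=least_squares(lambda x:dist([x[0],x[1],x[2]])[0],q,loss="cauchy",f_scale=1.5); q=r.x
        l=loc(Q,q); on=(abs(dist(q)[1])<4)&(l[:,2]<58)
        y=np.sort(l[on,1]); yc=(y[3]+y[-4])/2
        q=np.array([q[0]-np.sin(q[2])*yc,q[1]+np.cos(q[2])*yc,q[2]])
    return q,(y[3],y[-4],on.sum(),np.median(abs(dist(q)[0])))
E
python3 - <<'E'
from h import *
big=[]
for n in ("top","side"):
    f=np.load(n+".npz"); W=cloud(f["d"],f["K"],f["R"],f["t"]); P=W.reshape(-1,3); P=P[f["d"].ravel()>0]
    if n=="top":
        print(W[190,285],W[201,405]); q0=np.array([*W[190,285,:2],np.pi/2]); q1=np.array([*W[201,405,:2],np.pi/2])
    print("table z",np.median(P[(P[:,0]>200)&(P[:,0]<600)&(abs(P[:,1])<300)][:,2]))
    q,i=fit(P,q0); print(n,"rack",q[:2].round(1),np.degrees(q[2]).round(2),i)
    l=loc(P,q); m=(abs(l[:,1])<140)&(l[:,2]>65)&(l[:,2]<115)&(l[:,0]>20)&(l[:,0]<75); y=l[m,1]
    for c in(-85,0,85):
        s=np.sort(y[abs(y-c)<40]); 
        if len(s)>9: print(c,s[3],s[-4],len(s),l[m,2].max())
    r,i=fit(P,q1,True); print(n,"rest",r[:2].round(1),np.degrees(r[2]).round(2),i)
p=np.load("top.npz")["p"]; s=np.load("side.npz")["p"]
a=cv2.resize(p[130:260,240:440],None,fx=3,fy=3); cv2.imwrite("pics/crop1.png",a[:,:,::-1])
E
```

```text
[561.43534087 105.0750797   19.27128612] [ 530.81234934 -225.32801336   25.71194552]
table z 1.5054952840028466
top rack [557.2 114.9] 84.99 (np.float64(-133.631822418587), np.float64(133.6318224185871), np.int64(639), np.float64(1.0575216285245688))
-85 -110.25792349540696 -57.11962256564263 288 105.462612187197
0 -29.297508222873116 23.647124354448074 293 105.462612187197
85 62.75175554129961 115.3923085543424 296 105.462612187197
top rest [ 531.5 -229.8] 97.63 (np.float64(-39.15605296432276), np.float64(39.1560529643227), np.int64(303), np.float64(0.944114426972722))
table z 2.077949498130759
side rack [552.5 117.6] 84.73 (np.float64(-133.91702999444271), np.float64(133.9170299944428), np.int64(598), np.float64(3.6354341972308326))
-85 -110.3465445864343 -56.52863071660083 81 106.40219538086679
0 -27.611748331958747 24.751426190003826 87 106.40219538086679
85 63.3493936923939 115.57249349679596 89 106.40219538086679
side rest [ 528.2 -227.5] 97.54 (np.float64(-38.748347087330444), np.float64(38.748347087330416), np.int64(160), np.float64(2.6473969923838956))
```

View pics/crop1.png

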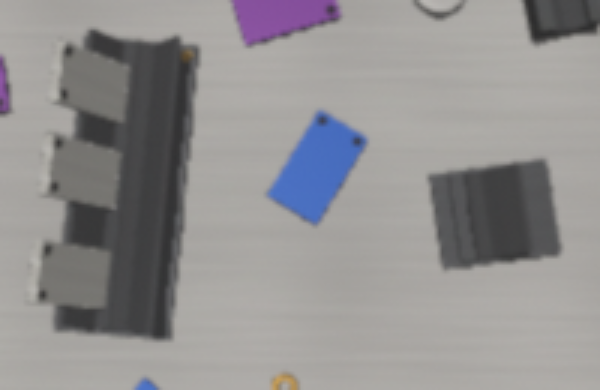

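The crop confirms three bright plates, each with two dark holes, on the left slope; blue and purple are decoys. The tool can't tilt, so my plan is to pinch each plate through its thickness. Closing rights it, then I lift it over the ridge, set it on the right ledge and let it lean. First I turn the tool into line with the rack.

Call:
arm_command:
  delta_pos:
    - [0,0,0]
    - [0,0,0]
    - [0,0,0]
    - [0,0,0]
    - [0,0,0]
    - [0,0,0]
  twist: [0.0334,0.0334,0.0334,0.0334,0.0334,0]
  fingers: [1,1,1,1,1,1]
  newtons: 40

```text
time_s: 0.9
ee_pos: [243.2, -521.0, 404.7]
eef_rot: [[0.996, -0.091, -0.0], [-0.091, -0.996, 0.0], [-0.0, -0.0, -1.0]]
contact_force: [0.2, 0.1, -0.4]
finger_gap: 1.0
gripper_force: 0.0
```

```bash
cat >> h.py <<'E'
RACK=np.array([556,115.5,np.radians(84.9)]); REST=np.array([530.5,-229,np.radians(97.6)])
def goto(F,x,y,z):
    """tool-axis shift in 50mm shares that brings grasp point to (x,y,z) of frame F; also current grasp in F"""
    s=bot.sense(); R=np.array(s["eef_rot"]); p=np.array(s["ee_pos"])-[0,0,154.7]
    c,n=np.cos(F[2]),np.sin(F[2]); w=np.array([F[0]+c*x-n*y,F[1]+n*x+c*y,z])
    ya=np.degrees(np.arctan2(R[1,1],R[0,1]))
    print("t",round(s["time_s"],2),"in F",loc(p[None],F)[0].round(1),"shift50",(R.T@(w-p)/50).round(3),"yang",ya.round(2),"err",((ya-np.degrees(F[2])+90)%180-90).round(2),"gap",round(s["finger_gap"],3),"F",np.round(s["contact_force"],1),"g",round(s["gripper_force"],1))
E
python3 - <<'E'
from h import *
goto(RACK,55,89,240)
E
```

```text
t 0.9 in F [-661.8  254.9  250. ] shift50 [  3.283 -14.344   0.2  ] yang -95.24 err -0.14 gap 1.0 F [ 0.2  0.1 -0.4] g 0.0
```

Call:
arm_command:
  delta_pos:
    - [0.14,-0.6,0]
    - [0.14,-0.6,0]
    - [0.14,-0.6,0]
    - [0.14,-0.6,0]
    - [0.14,-0.6,0]
    - [0.14,-0.6,0]
    - [0.14,-0.6,0]
    - [0.14,-0.6,0]
    - [0.14,-0.6,0]
    - [0.14,-0.6,0]
    - [0.14,-0.6,0]
    - [0.14,-0.6,0]
  twist: [0,0,0,0,0,0,0,0,0,0,0,0]
  fingers: [1,1,1,1,1,1,1,1,1,1,1,1]

```text
time_s: 1.9
ee_pos: [358.6, -168.3, 405.0]
eef_rot: [[0.996, -0.084, 0.001], [-0.084, -0.996, -0.001], [0.001, 0.0, -1.0]]
contact_force: [0.9, 0.4, -0.4]
finger_gap: 0.999
gripper_force: 0.0
```

Call:
arm_command:
  delta_pos:
    - [0.14,-0.6,0]
    - [0.14,-0.6,0]
    - [0.14,-0.6,0]
    - [0.14,-0.6,0]
    - [0.14,-0.6,0]
    - [0.14,-0.6,0]
    - [0.14,-0.6,0]
    - [0.14,-0.6,0]
    - [0.14,-0.6,0]
    - [0.14,-0.6,0]
    - [0,-0.4,0]
    - [0,0,0]
  twist: [0,0,0,0,0,0,0,0,0,0,0,0]
  fingers: [1,1,1,1,1,1,1,1,1,1,1,1]

```text
time_s: 2.9
ee_pos: [456.4, 145.8, 404.7]
eef_rot: [[0.997, -0.081, 0.0], [-0.081, -0.997, 0.001], [0.0, -0.001, -1.0]]
contact_force: [0.2, -0.4, -0.8]
finger_gap: 1.003
gripper_force: 0.0
```

Run:
```python
from h import *
goto(RACK,90,89,150)
goto(RACK,55,89,88)
```

```text
t 2.9 in F [ 21.3 101.9 250. ] shift50 [ 0.269 -1.369  2.003] yang -94.63 err 0.47 gap 1.003 F [ 0.2 -0.4 -0.8] g 0.0
t 2.9 in F [ 21.3 101.9 250. ] shift50 [ 0.263 -0.667  3.242] yang -94.63 err 0.47 gap 1.003 F [ 0.2 -0.4 -0.8] g 0.0
```

Call:
arm_command:
  delta_pos:
    - [0.13,-0.3,0]
    - [0.14,-0.3,0]
    - [0,0,0.5]
    - [0,0,0.6]
    - [0,0,0.6]
    - [0,0,0.6]
    - [0,0,0.5]
    - [0,0,0.5]
    - [0,0,0]
    - [0,0,0]
  twist: [0,0.0026,0,0,0,0,0,0,0,0]
  fingers: [1,1,1,1,1,1,1,1,1,1]

```text
time_s: 3.73
ee_pos: [471.9, 171.0, 238.9]
eef_rot: [[0.996, -0.095, -0.003], [-0.095, -0.996, -0.001], [-0.003, 0.001, -1.0]]
contact_force: [0.2, 0.3, 0.4]
finger_gap: 1.001
gripper_force: 0.0
```

Run:
```python
from h import *
goto(RACK,8,89,85)
p,d,K,R,t=cam("top"); q=bot.camera("side")[0]
a=cv2.resize(p[120:270,200:350],None,fx=3,fy=3);b=cv2.resize(q[120:270,200:350],None,fx=3,fy=3)
cv2.imwrite("pics/c2.png",np.hstack([a,b])[:,:,::-1][:, :800])
```

```text
t 3.73 in F [47.8 88.7 84.2] shift50 [-0.001  0.795 -0.015] yang -95.43 err -0.33 gap 1.001 F [0.2 0.3 0.4] g 0.0
```

View pics/c2.png

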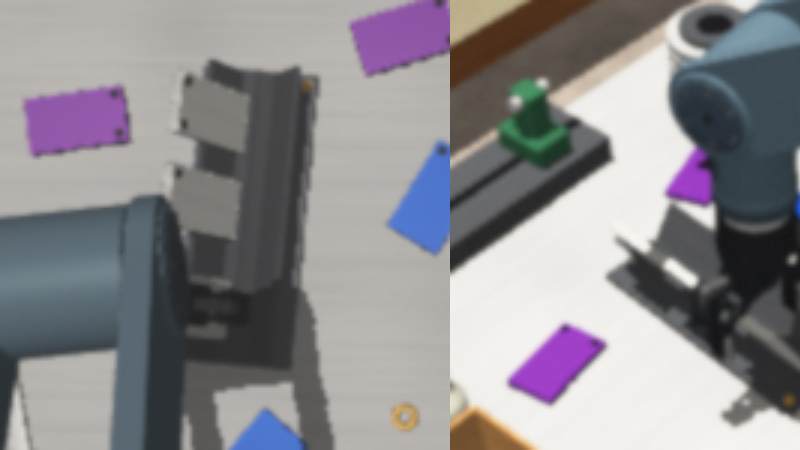

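The gripper is over the near plate, with a finger on either side of it (top-view crop at about (210,315)). Next I push it upright and close.

Call:
arm_command:
  delta_pos:
    - [0,0.2,0]
    - [0,0.2,0]
    - [0,0.2,0]
    - [0,0.2,0]
    - [0,0,0]
    - [0,0,0]
    - [0,0,0]
    - [0,0,0]
    - [0,0,0]
    - [0,0,0]
    - [0,0,0]
    - [0,0,0]
  twist: [0,0,0,0,0,0,0,0,0,0,0,0]
  fingers: [1,1,1,1,0.6,0.2,-0.2,-0.6,-1,-1,-1,-1]
  newtons: 40

```text
time_s: 4.83
ee_pos: [468.7, 132.5, 240.1]
eef_rot: [[0.995, -0.096, 0.001], [-0.096, -0.995, 0.001], [0.0, -0.002, -1.0]]
contact_force: [-0.8, 4.2, 4.4]
finger_gap: 0.114
gripper_force: 39.2
```

Run:
```python
from h import *
goto(RACK,-10,89,125)
```

```text
t 4.83 in F [ 9.2 88.4 85.4] shift50 [-0.009  0.382 -0.793] yang -95.49 err -0.39 gap 0.114 F [-0.8  4.2  4.4] g 39.2
```

Call:
arm_command:
  delta_pos:
    - [0,0,-0.2]
    - [0,0,-0.3]
    - [0,0,-0.3]
    - [0,0.2,0]
    - [0,0.2,0]
    - [0,0,0]
  twist: [0,0,0,0,0,0]
  fingers: [-1,-1,-1,-1,-1,-1]

```text
time_s: 5.33
ee_pos: [466.0, 110.0, 278.8]
eef_rot: [[0.995, -0.097, -0.002], [-0.097, -0.995, -0.001], [-0.002, 0.001, -1.0]]
contact_force: [0.0, -0.0, -3.4]
finger_gap: 0.111
gripper_force: 39.3
```

Call:
arm_command:
  delta_pos:
    - [0,0,0.2]
    - [0,0,0.2]
    - [0,0,0.2]
    - [0,0,0.1]
    - [0,0,0.04]
    - [0,0,0]
  twist: [0,0,0,0,0,0]
  fingers: [-1,-1,-1,-1,-1,-1]

```text
time_s: 5.83
ee_pos: [466.2, 112.0, 241.5]
eef_rot: [[0.995, -0.096, -0.002], [-0.096, -0.995, 0.0], [-0.002, 0.0, -1.0]]
contact_force: [0.4, 0.1, -2.0]
finger_gap: 0.117
gripper_force: 39.2
```

Run:
```python
from h import *
goto(RACK,-10,89,85)
p=bot.camera("top")[0]; q=bot.camera("side")[0]
a=cv2.resize(p[120:270,200:350],None,fx=3,fy=3);b=cv2.resize(q[160:280,230:350],(450,450))
cv2.imwrite("pics/c3.png",np.hstack([a,b])[:,:,::-1][:, 100:])
```

```text
t 5.83 in F [-11.5  89.1  86.8] shift50 [ 0.002 -0.03   0.035] yang -95.49 err -0.39 gap 0.117 F [ 0.4  0.1 -2. ] g 39.2
```

View pics/c3.png

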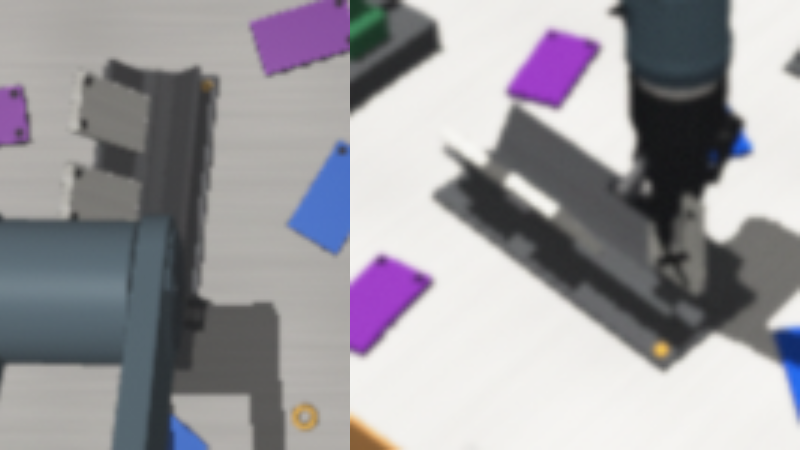

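Held upright and just touching the right ledge. Now I release it while nudging it toward the right slope.

Call:
arm_command:
  delta_pos:
    - [0,0,0]
    - [0,0,0]
    - [0,0.1,0]
    - [0,0.1,0]
    - [0,0.1,0]
    - [0,0.1,0]
    - [0,0,0]
    - [0,0.1,0]
    - [0,0.1,0]
    - [0,0.2,0]
    - [0,0,0]
    - [0,0,0]
  twist: [0,0,0,0,0,0,0,0,0,0,0,0]
  fingers: [-0.6,-0.5,-0.4,-0.3,-0.2,0,0.3,0.6,1,1,1,1]

```text
time_s: 6.93
ee_pos: [462.8, 71.4, 242.7]
eef_rot: [[0.995, -0.097, -0.0], [-0.097, -0.995, 0.0], [-0.0, -0.0, -1.0]]
contact_force: [1.0, 0.2, 0.4]
finger_gap: 0.998
gripper_force: 0.0
```

Run:
```python
from h import *
goto(RACK,-50,89,85)
```

```text
t 6.93 in F [-52.2  88.9  88. ] shift50 [-0.003 -0.044  0.06 ] yang -95.57 err -0.47 gap 0.998 F [1.  0.2 0.4] g 0.0
```

Call:
arm_command:
  delta_pos:
    - [0,0.15,-0.26]
    - [0,0.2,-0.35]
    - [0,0.3,-0.52]
    - [0,0.3,-0.52]
    - [-0.6,0,0]
    - [-0.7,0,0]
    - [-0.7,0,0]
    - [0,0,0]
  twist: [0,0,0,0,0,0,0,0]
  fingers: [1,1,1,1,1,1,1,1]

```text
time_s: 7.6
ee_pos: [353.3, 35.7, 323.4]
eef_rot: [[0.995, -0.095, -0.005], [-0.095, -0.995, 0.001], [-0.005, -0.001, -1.0]]
contact_force: [0.2, 0.6, -0.4]
finger_gap: 1.001
gripper_force: 0.0
```

Run:
```python
from h import *
goto(RACK,48,-3,165)
p=bot.camera("top")[0]; q=bot.camera("side")[0]
a=cv2.resize(p[120:270,200:350],None,fx=3,fy=3);b=cv2.resize(q[160:280,230:350],(450,450))
cv2.imwrite("pics/c4.png",np.hstack([a,b])[:,:,::-1][:, 100:])
```

```text
t 7.6 in F [-97.5 194.8 168.7] shift50 [ 3.938 -2.935  0.055] yang -95.46 err -0.36 gap 1.001 F [ 0.2  0.6 -0.4] g 0.0
```

View pics/c4.png

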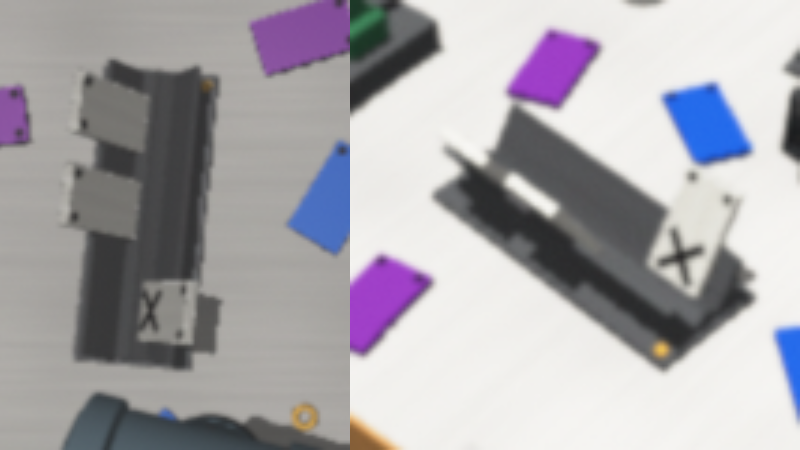

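The first plate is turned and seated on the right slope. It carries the X, at (150,312) in the top crop. Now the middle plate.

Call:
arm_command:
  delta_pos:
    - [0.56,-0.42,0]
    - [0.56,-0.42,0]
    - [0.56,-0.42,0]
    - [0.56,-0.42,0]
    - [0.56,-0.42,0]
    - [0.56,-0.42,0]
    - [0.58,-0.42,0]
    - [0,0,0]
    - [0,0,0]
  twist: [-0.002,0,0,0,0,0,0,0,0]
  fingers: [1,1,1,1,1,1,1,1,1]

```text
time_s: 8.45
ee_pos: [570.1, 163.9, 323.7]
eef_rot: [[0.996, -0.088, -0.001], [-0.088, -0.996, 0.0], [-0.001, 0.0, -1.0]]
contact_force: [-0.5, -0.5, -1.4]
finger_gap: 1.0
gripper_force: 0.0
```

Run:
```python
from h import *
goto(RACK,48,-3,85)
```

```text
t 8.45 in F [ 49.5  -9.8 169. ] shift50 [-0.134  0.029  1.68 ] yang -95.06 err 0.04 gap 1.0 F [-0.5 -0.5 -1.4] g 0.0
```

Call:
arm_command:
  delta_pos:
    - [-0.13,0.03,0.2]
    - [0,0,0.4]
    - [0,0,0.5]
    - [0,0,0.4]
    - [0,0,0.18]
    - [0,0,0]
    - [0,0.2,0]
    - [0,0.2,0]
    - [0,0.2,0]
    - [0,0.2,0]
    - [0,0,0]
    - [0,0,0]
  twist: [0,0,0,0,0,0,0,0,0,0,0,0]
  fingers: [1,1,1,1,1,1,1,1,1,1,0.6,0.2]

```text
time_s: 9.45
ee_pos: [558.3, 121.2, 242.0]
eef_rot: [[0.996, -0.091, 0.001], [-0.091, -0.996, 0.0], [0.001, -0.0, -1.0]]
contact_force: [-0.1, 1.2, 0.1]
finger_gap: 0.75
gripper_force: 0.4
```

Call:
arm_command:
  delta_pos:
    - [0,0,0]
    - [0,0,0]
    - [0,0,0]
    - [0,0,0]
    - [0,0,0]
    - [0,0,0]
  twist: [0,0,0,0,0,0]
  fingers: [-0.2,-0.6,-1,-1,-1,-1]

```text
time_s: 9.95
ee_pos: [558.2, 123.5, 241.8]
eef_rot: [[0.996, -0.089, 0.001], [-0.089, -0.996, 0.003], [0.001, -0.003, -1.0]]
contact_force: [-0.2, 6.2, 5.3]
finger_gap: 0.111
gripper_force: 39.2
```

Run:
```python
from h import *
goto(RACK,-10,-3,125)
```

```text
t 9.95 in F [ 8.2 -1.5 87.1] shift50 [ 0.031  0.362 -0.758] yang -95.13 err -0.03 gap 0.111 F [-0.2  6.2  5.3] g 39.2
```

Call:
arm_command:
  delta_pos:
    - [0,0,-0.2]
    - [0,0,-0.3]
    - [0,0,-0.3]
    - [0,0.2,0]
    - [0,0.18,0]
    - [0,0,0]
    - [0,0,0.2]
    - [0,0,0.2]
    - [0,0,0.2]
    - [0,0,0.1]
    - [0,0,0.04]
    - [0,0,0]
  twist: [0,0,0,0,0,0,0,0,0,0,0,0]
  fingers: [-1,-1,-1,-1,-1,-1,-1,-1,-1,-1,-1,-1]

```text
time_s: 10.95
ee_pos: [555.9, 103.4, 242.8]
eef_rot: [[0.996, -0.089, -0.002], [-0.089, -0.996, 0.0], [-0.002, 0.0, -1.0]]
contact_force: [-0.4, -0.1, -3.4]
finger_gap: 0.112
gripper_force: 39.3
```

Run:
```python
from h import *
goto(RACK,-10,-3,86)
```

```text
t 10.95 in F [-12.1  -1.   88.1] shift50 [ 0.041 -0.042  0.041] yang -95.13 err -0.03 gap 0.112 F [-0.4 -0.1 -3.4] g 39.3
```

Still just clear of the ledge, so I go about 2 mm lower and release the same way.

Call:
arm_command:
  delta_pos:
    - [0,-0.02,0.04]
    - [0,0,0]
    - [0,0.1,0]
    - [0,0.1,0]
    - [0,0.1,0]
    - [0,0.1,0]
    - [0,0,0]
    - [0,0.1,0]
    - [0,0.1,0]
    - [0,0.2,0]
    - [0,0,0]
    - [0,0,0]
  twist: [0,0,0,0,0,0,0,0,0,0,0,0]
  fingers: [-1,-0.6,-0.5,-0.4,-0.2,0,0.3,0.6,1,1,1,1]

```text
time_s: 11.95
ee_pos: [552.8, 63.7, 242.2]
eef_rot: [[0.996, -0.091, 0.0], [-0.091, -0.996, 0.0], [0.0, -0.0, -1.0]]
contact_force: [-0.7, 0.6, -1.0]
finger_gap: 0.996
gripper_force: 0.0
```

Call:
arm_command:
  delta_pos:
    - [0,0.15,-0.26]
    - [0,0.2,-0.35]
    - [0,0.3,-0.52]
    - [0,0.3,-0.52]
    - [0,-0.6,0]
    - [0,-0.6,0]
    - [0,-0.6,0]
    - [0,-0.6,0]
    - [0,-0.6,0]
    - [0,0,0]
  twist: [0,0,0,0,0,0,0,0,0,0]
  fingers: [1,1,1,1,1,1,1,1,1,1]

```text
time_s: 12.78
ee_pos: [561.9, 170.5, 326.0]
eef_rot: [[0.996, -0.086, 0.002], [-0.086, -0.996, 0.002], [0.001, -0.002, -1.0]]
contact_force: [-0.6, -0.6, 0.1]
finger_gap: 0.999
gripper_force: 0.0
```

Run:
```python
from h import *
goto(RACK,48,-84,168)
```

```text
t 12.78 in F [ 55.3  -0.9 171.3] shift50 [1.66  0.152 0.069] yang -94.91 err 0.19 gap 0.999 F [-0.6 -0.6  0.1] g 0.0
```

Call:
arm_command:
  delta_pos:
    - [0.5,0.05,0]
    - [0.6,0.05,0]
    - [0.5,0,0]
    - [0,0,0]
    - [0,0,0]
  twist: [0,0,0,0,0]
  fingers: [1,1,1,1,1]

```text
time_s: 13.2
ee_pos: [641.9, 153.4, 325.0]
eef_rot: [[0.996, -0.09, -0.0], [-0.09, -0.996, -0.0], [-0.0, 0.0, -1.0]]
contact_force: [-0.2, -0.3, -0.4]
finger_gap: 1.0
gripper_force: 0.0
```

Run:
```python
from h import *
goto(RACK,48,-84,86)
p=bot.camera("side")[0]
print([(np.round(x["rect"]).tolist(),round(x["confidence"],2)) for x in bot.look_for("side","plate_b_mid")])
```

```text
t 13.2 in F [ 45.4 -82.2 170.3] shift50 [ 0.036 -0.053  1.686] yang -95.18 err -0.08 gap 1.0 F [-0.2 -0.3 -0.4] g 0.0
[([310.0, 204.0, 337.0, 239.0], 0.95), ([253.0, 190.0, 339.0, 259.0], 0.7)]
```

Call:
arm_command:
  delta_pos:
    - [0.03,-0.05,0.2]
    - [0,0,0.4]
    - [0,0,0.5]
    - [0,0,0.4]
    - [0,0,0.19]
    - [0,0,0]
    - [0,0.2,0]
    - [0,0.2,0]
    - [0,0.2,0]
    - [0,0.2,0]
    - [0,0,0]
    - [0,0,0]
  twist: [0,0,0,0,0,0,0,0,0,0,0,0]
  fingers: [1,1,1,1,1,1,1,1,1,1,0.6,0.2]

```text
time_s: 14.3
ee_pos: [639.7, 115.7, 241.1]
eef_rot: [[0.996, -0.091, 0.001], [-0.091, -0.996, 0.0], [0.001, -0.0, -1.0]]
contact_force: [-0.5, 1.1, 0.9]
finger_gap: 0.746
gripper_force: 0.5
```

Call:
arm_command:
  delta_pos:
    - [0,0,0]
    - [0,0,0]
    - [0,0,0]
    - [0,0,0]
    - [0,0,0]
    - [0,0,0]
  twist: [0,0,0,0,0,0]
  fingers: [-0.2,-0.6,-1,-1,-1,-1]

```text
time_s: 14.8
ee_pos: [639.4, 117.9, 240.4]
eef_rot: [[0.996, -0.089, 0.001], [-0.089, -0.996, 0.002], [0.0, -0.002, -1.0]]
contact_force: [0.4, 5.3, 1.3]
finger_gap: 0.111
gripper_force: 39.4
```

Run:
```python
from h import *
goto(RACK,-10,-84,126)
```

```text
t 14.8 in F [  9.8 -82.9  85.7] shift50 [ 0.023  0.395 -0.807] yang -95.12 err -0.02 gap 0.111 F [0.4 5.3 1.3] g 39.4
```

Call:
arm_command:
  delta_pos:
    - [0,0,-0.2]
    - [0,0,-0.3]
    - [0,0,-0.3]
    - [0,0.2,0]
    - [0,0.18,0]
    - [0,0,0]
    - [0,0,0.2]
    - [0,0,0.2]
    - [0,0,0.2]
    - [0,0,0.1]
    - [0,0,0.04]
    - [0,0,0]
  twist: [0,0,0,0,0,0,0,0,0,0,0,0]
  fingers: [-1,-1,-1,-1,-1,-1,-1,-1,-1,-1,-1,-1]

```text
time_s: 15.8
ee_pos: [637.2, 98.1, 241.6]
eef_rot: [[0.996, -0.089, -0.003], [-0.089, -0.996, 0.0], [-0.003, 0.0, -1.0]]
contact_force: [-0.5, -0.3, -4.2]
finger_gap: 0.11
gripper_force: 39.2
```

Run:
```python
from h import *
goto(RACK,-10,-84,86)
```

```text
t 15.8 in F [-10.1 -82.4  86.9] shift50 [ 0.031 -0.002  0.018] yang -95.13 err -0.03 gap 0.11 F [-0.5 -0.3 -4.2] g 39.2
```

Call:
arm_command:
  delta_pos:
    - [0,0,0.04]
    - [0,0,0]
    - [0,0.1,0]
    - [0,0.1,0]
    - [0,0.1,0]
    - [0,0.1,0]
    - [0,0,0]
    - [0,0.1,0]
    - [0,0.1,0]
    - [0,0.2,0]
    - [0,0,0]
    - [0,0,0]
  twist: [0,0,0,0,0,0,0,0,0,0,0,0]
  fingers: [-1,-0.6,-0.5,-0.4,-0.2,0,0.3,0.6,1,1,1,1]

```text
time_s: 16.8
ee_pos: [634.1, 57.3, 241.2]
eef_rot: [[0.996, -0.091, 0.0], [-0.091, -0.996, 0.0], [0.0, -0.0, -1.0]]
contact_force: [0.7, 0.1, 0.4]
finger_gap: 0.999
gripper_force: 0.0
```

Call:
arm_command:
  delta_pos:
    - [0,0.15,-0.26]
    - [0,0.2,-0.35]
    - [0,0.3,-0.52]
    - [0,0.3,-0.52]
    - [-0.5,-0.1,0]
    - [-0.6,-0.2,0]
    - [-0.6,-0.2,0]
    - [-0.6,-0.2,0]
    - [-0.6,-0.2,0]
    - [-0.5,0,0]
    - [0,0,0]
    - [0,0,0]
  twist: [0,0,0,0,0,0,0,0,0,0,0,0]
  fingers: [1,1,1,1,1,1,1,1,1,1,1,1]

```text
time_s: 17.8
ee_pos: [464.0, 71.0, 324.8]
eef_rot: [[0.996, -0.089, 0.002], [-0.089, -0.996, -0.0], [0.002, 0.0, -1.0]]
contact_force: [0.2, -0.8, 0.2]
finger_gap: 0.996
gripper_force: 0.0
```

Run:
```python
from h import *
goto(RACK,-48,89,86)
p=bot.camera("top")[0]; q=bot.camera("side")[0]
a=cv2.resize(p[120:270,200:350],None,fx=3,fy=3);b=cv2.resize(q[160:280,230:350],(450,450))
cv2.imwrite("pics/c5.png",np.hstack([a,b])[:,:,::-1][:, 100:])
```

```text
t 17.8 in F [-52.5  87.7 170.1] shift50 [-0.029 -0.09   1.682] yang -95.09 err 0.01 gap 0.996 F [ 0.2 -0.8  0.2] g 0.0
```

View pics/c5.png

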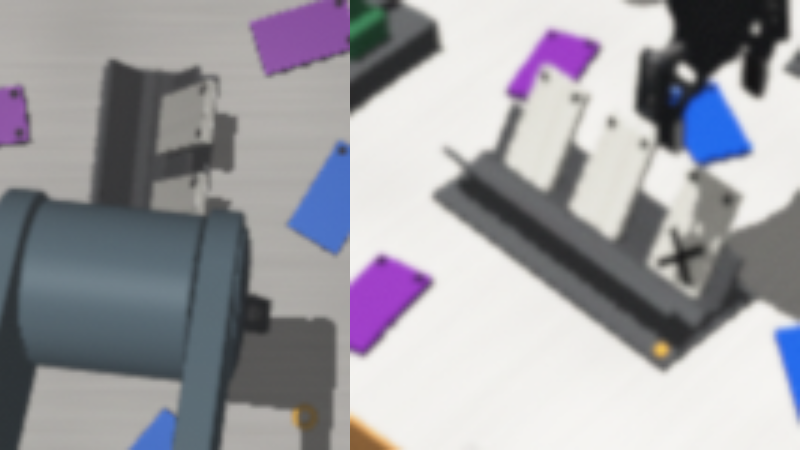

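All three are turned over; only the near one has the X, at (683,257) in the side crop. Now I pick that one up by the mirrored approach.

Call:
arm_command:
  delta_pos:
    - [0,-0.08,0.2]
    - [0,0,0.4]
    - [0,0,0.5]
    - [0,0,0.4]
    - [0,0,0.18]
    - [0,0,0]
    - [0,-0.2,0]
    - [0,-0.2,0]
    - [0,-0.2,0]
    - [0,-0.2,0]
    - [0,0,0]
    - [0,0,0]
  twist: [0,0,0,0,0,0,0,0,0,0,0,0]
  fingers: [1,1,1,1,1,1,1,1,1,1,0.6,0.2]

```text
time_s: 18.9
ee_pos: [468.7, 115.5, 240.3]
eef_rot: [[0.996, -0.088, 0.001], [-0.088, -0.996, -0.0], [0.001, 0.0, -1.0]]
contact_force: [0.5, -0.8, 1.6]
finger_gap: 0.748
gripper_force: 0.5
```

Call:
arm_command:
  delta_pos:
    - [0,0,0]
    - [0,0,0]
    - [0,0,0]
    - [0,0,0]
    - [0,0,0]
    - [0,0,0]
  twist: [0,0,0,0,0,0]
  fingers: [-0.2,-0.6,-1,-1,-1,-1]

```text
time_s: 19.4
ee_pos: [468.5, 114.3, 239.7]
eef_rot: [[0.996, -0.09, -0.0], [-0.09, -0.996, -0.0], [-0.0, 0.0, -1.0]]
contact_force: [-1.2, -1.6, 1.3]
finger_gap: 0.111
gripper_force: 43.1
```

Call:
arm_command:
  delta_pos:
    - [0,0,-0.2]
    - [0,0,-0.4]
    - [0,0,-0.6]
    - [0,0,-0.6]
    - [0,0,-0.2]
    - [0,0,0]
  twist: [0,0,0,0,0,0]
  fingers: [-1,-1,-1,-1,-1,-1]

```text
time_s: 19.9
ee_pos: [469.5, 114.8, 342.7]
eef_rot: [[0.996, -0.09, 0.006], [-0.09, -0.996, 0.0], [0.006, -0.001, -1.0]]
contact_force: [-0.2, -0.2, -3.9]
finger_gap: 0.11
gripper_force: 42.6
```

Run:
```python
from h import *
goto(RACK,-10,89,86)
goto(REST,14.5,0,186)
```

```text
t 19.9 in F [ -8.4  86.1 188. ] shift50 [-0.071  0.033  2.039] yang -95.14 err -0.04 gap 0.11 F [-0.2 -0.2 -3.9] g 42.6
t 19.9 in F [348.8  15.  188. ] shift50 [1.767 6.455 0.045] yang -95.14 err -12.74 gap 0.11 F [-0.2 -0.2 -3.9] g 42.6
```

Call:
arm_command:
  delta_pos:
    - [0.14,0.4,0]
    - [0.14,0.5,0]
    - [0.14,0.5,0]
    - [0.14,0.5,0]
    - [0.14,0.5,0]
    - [0.14,0.5,0]
    - [0.14,0.5,0]
    - [0.14,0.5,0]
    - [0.14,0.5,0]
    - [0.14,0.5,0]
    - [0.14,0.5,0]
    - [0.14,0.5,0]
  twist: [0,0,0,0,0,0,0,0,0,0,0,0]
  fingers: [-1,-1,-1,-1,-1,-1,-1,-1,-1,-1,-1,-1]

```text
time_s: 20.9
ee_pos: [525.0, -187.6, 336.9]
eef_rot: [[0.996, -0.09, -0.003], [-0.09, -0.996, 0.002], [-0.004, -0.002, -1.0]]
contact_force: [1.5, 0.1, -3.5]
finger_gap: 0.111
gripper_force: 42.4
```

Call:
arm_command:
  delta_pos:
    - [0.06,0.5,0]
    - [0,0,0]
    - [0,0,0]
    - [0,0,0]
    - [0,0,0]
    - [0,0,0]
  twist: [0,-0.024,-0.024,-0.023,0,0]
  fingers: [-1,-1,-1,-1,-1,-1]

```text
time_s: 21.4
ee_pos: [525.9, -211.5, 337.5]
eef_rot: [[0.991, 0.131, -0.003], [0.131, -0.991, 0.002], [-0.002, -0.002, -1.0]]
contact_force: [-0.3, -0.3, -2.7]
finger_gap: 0.11
gripper_force: 42.4
```

Run:
```python
from h import *
p,d,K,R,t=cam("top"); P=cloud(d,K,R,t).reshape(-1,3)[d.ravel()>0]
goto(REST,14.5,0,86)
```

```text
t 21.45 in F [ 17.9   2.1 183.3] shift50 [0.045 0.071 1.946] yang -82.49 err -0.09 gap 0.113 F [-0.5  0.  -2.5] g 42.4
```

Call:
arm_command:
  delta_pos:
    - [0.08,0.07,0.2]
    - [0,0,0.4]
    - [0,0,0.5]
    - [0,0,0.4]
    - [0,0,0.2]
    - [0,0,0.15]
    - [0,0,0]
    - [0,0,0]
  twist: [0,0,0,0,0,0,0,0]
  fingers: [-1,-1,-1,-1,-1,-1,-1,-1]

```text
time_s: 22.12
ee_pos: [531.2, -215.0, 247.4]
eef_rot: [[0.991, 0.133, 0.0], [0.133, -0.991, -0.0], [0.0, 0.0, -1.0]]
contact_force: [-0.2, -0.6, -3.3]
finger_gap: 0.11
gripper_force: 42.3
```

Run:
```python
from h import *
goto(REST,14.5,-2,86)
p=bot.camera("top")[0]; q=bot.camera("side")[0]
a=cv2.resize(p[140:260,350:470],(400,400));b=cv2.resize(q[110:230,310:430],(400,400))
cv2.imwrite("pics/c6.png",np.hstack([a,b])[:,:,::-1])
```

```text
t 22.12 in F [13.8 -2.6 92.7] shift50 [-0.012 -0.014  0.134] yang -82.37 err 0.03 gap 0.11 F [-0.2 -0.6 -3.3] g 42.3
```

View pics/c6.png

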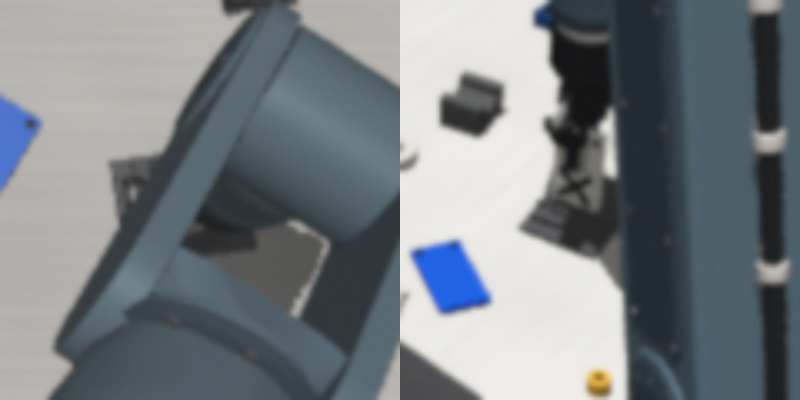

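The plate, X facing the robot's left, hangs upright just above the rest's ledge. I lower the last few millimetres.

Call:
arm_command:
  delta_pos:
    - [0,0,0.06]
    - [0,0,0.04]
    - [0,0,0.02]
    - [0,0,0]
  twist: [0,0,0,0]
  fingers: [-1,-1,-1,-1]

```text
time_s: 22.55
ee_pos: [530.8, -214.8, 241.1]
eef_rot: [[0.991, 0.133, -0.0], [0.133, -0.991, 0.0], [-0.0, -0.0, -1.0]]
contact_force: [-0.3, 0.1, -3.6]
finger_gap: 0.109
gripper_force: 42.4
```

Call:
arm_command:
  delta_pos:
    - [0,0,0.03]
    - [0,0,0]
    - [0,0.1,0]
    - [0,0.1,0]
    - [0,0.1,0]
    - [0,0.1,0]
    - [0,0,0]
    - [0,0.1,0]
    - [0,0.1,0]
    - [0,0.2,0]
    - [0,0,0]
    - [0,0,0]
  twist: [0,0,0,0,0,0,0,0,0,0,0,0]
  fingers: [-1,-0.6,-0.5,-0.4,-0.2,0,0.3,0.6,1,1,1,1]

```text
time_s: 23.55
ee_pos: [536.3, -255.2, 239.7]
eef_rot: [[0.991, 0.132, 0.0], [0.132, -0.991, -0.0], [0.0, 0.0, -1.0]]
contact_force: [-0.4, -1.3, -1.1]
finger_gap: 1.003
gripper_force: 0.0
```

Call:
arm_command:
  delta_pos:
    - [0,0.15,-0.26]
    - [0,0.2,-0.35]
    - [0,0.3,-0.52]
    - [0,0.3,-0.52]
    - [0,0,-0.6]
    - [0,0.5,0]
    - [0,0.6,0]
    - [0,0.6,0]
    - [0,0.6,0]
    - [0,0.6,0]
    - [0,0.6,0]
    - [0,0,0]
  twist: [0,0,0,0,0,0,0,0,0,0,0,0]
  fingers: [1,1,1,1,1,1,1,1,1,1,1,1]

```text
time_s: 24.55
ee_pos: [564.8, -479.8, 351.3]
eef_rot: [[0.992, 0.129, -0.0], [0.129, -0.992, -0.002], [-0.0, 0.002, -1.0]]
contact_force: [0.5, 0.1, 0.6]
finger_gap: 0.998
gripper_force: 0.0
```

Run:
```python
from h import *
p,d,K,R,t=cam("top"); q=bot.camera("side")[0]
P=cloud(d,K,R,t).reshape(-1,3)[d.ravel()>0]
F=REST; l=loc(P,F); s=(abs(l[:,1])<50)&(l[:,2]>66)&(l[:,2]<120)&(abs(l[:,0])<70)
y=np.sort(l[s,1]); print(len(y),y[3],y[-4], l[s,2].max()); r,i=fit(P[(P[:,2]<58)],REST.copy(),True); print(r,i)
print("tilt plane resid", np.median(.866*(l[s,0]-24.5)+.5*l[s,2]+4.36), "expect 10")
a=cv2.resize(p[120:260,230:450],(500,318));b=cv2.resize(q[140:270,240:400],(391,318))
cv2.imwrite("pics/c7.png",np.vstack([np.pad(a,((0,0),(0,0),(0,0))),cv2.resize(b,(500,270))])[:,:,::-1])
```

```text
315 -27.689539600015195 24.912034751909196 105.30530546574016
[ 530.40301532 -217.64333694    1.71472018] (np.float64(-25.919707262729602), np.float64(25.91970726272949), np.int64(200), np.float64(1.4046124791050554))
tilt plane resid 8.485675626608966 expect 10
```

View pics/c7.png

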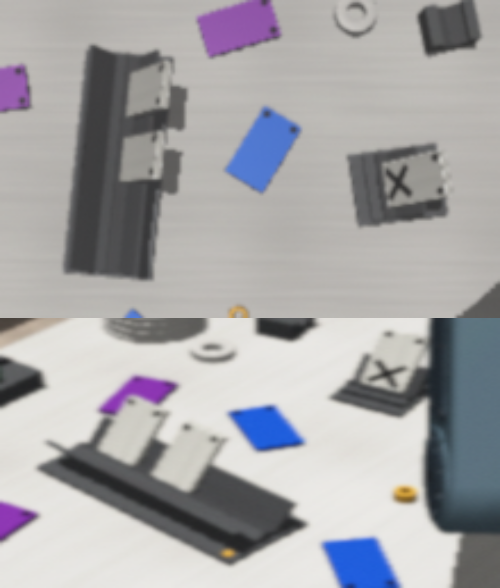

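The X plate leans on the rest at mid-width (offset about 1 mm), and the other two stand turned over on the rack's right slope. Nothing else has moved.

```bash
python3 -c "
from bench import bot
print(bot.finish_job())"
```

```text
the job is handed in; nothing more can be done
None
```

I turned over all three plates and handed the job in at about 25 s: the X plate leans on the small rest with its X showing, about 1 mm off mid-width, and the other two stand on the rack's right slope.

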